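Unhook a well-plate carrier from the sloping rack and feed it under the sealer's guard

TASK

Take the orange-finned plate carrier off the sloping rack: first tilt its lower end up until it is about level with its lip still hooked behind the ledge rod, then lift the lip off the rod and draw the carrier out from under the red keeper bar. Lay it flat on the sealer's aluminium feed bed in front of the guard, same way round with its lip hanging down over the bed's far edge, and let go. Then use the yellow push stick to push it in until the whole carrier is under the clear guard, keeping the gripper itself out of there and its fingers off the carrier, and lay the stick down flat, clear of the guard, without disturbing the blue-finned carrier or the other things on the bench.

Things in the scene. Friction and masses are not known exactly. Their poses are not given: they have to be found in the camera images.
- carrier: Carrier to move: grey tray 184 x 110 x 8 mm, about 0.25 kg. Origin: centre of tray underside; z up out of the tray, x along the 184 mm to the lip end (upper end as hung), y across. White well block x -20 to 42, full width, z 8 to 26. Hangs in the left or right half of the rack, sloping 35 deg, lower end towards the robot, on two rods at about x 50 and x -78 (rod centres z -6), parallel to y.
- other_carrier: An identical carrier with a blue fin, hung in the other half of the rack, same frame. Leave it there.
- carrier_handle (a point): Centre of the top of the carrier's orange grip fin (carrier x -68, y 0, z 42 mm). The fin stands across the tray near its lower end: 12 mm thick along x, 60 mm long along y, from z 8 to 42.
- carrier_lip (a point): Middle of the lower edge of the carrier's lip (carrier x 61.5, y 0, z -11 mm). The lip hangs 11 mm below the tray underside, x 56.5 to 66.5, 100 mm long in y, and hooks behind the ledge rod.
- rack: Fixed sloping rack, 276 mm wide in y; carriers side by side at y +63 and -63. Origin on the bench under it; x away from the robot (up the slope), z up. Lower rest rod (12 mm thick) at x -45, z 62. Red keeper bar, 16 x 10 mm, along y over the carriers' upper ends, 8 mm clear above the hung tray: stops a plain lift. Its lowest front corner: x 71.4, z 170. Open below, thin side plates at y +-135.
- ledge (a point): Centre of the steel ledge rod, 12 mm thick, along the rack's y (rack x 60, y 0, z 135 mm). A carrier turned about this rod until level keeps resting on it; the lip then clears the rod after rising 11 mm, the tray meets the keeper bar after 21 mm: raise about 16 mm, draw 60 mm or more to the rack's -x, then lift.
- sealer: Fixed plate sealer. Origin on the bench under the middle of the guard's front edge; x away from the robot, z up, feed is to -y. Bed top z 18, x -98 to 50.5, from y +170 (open end) to a stop at y -160. Near guide wall: inner face x -98, 12 mm thick, top z 26. Clear guard over y -160 to 0: underside z 68, front strip up to z 80; inside walls at x -98, +100. Housing behind, 140 tall, to y -320.
- mouth (a point): Middle of the guard's opening at bed height (sealer x 0, y 0, z 18 mm). A carrier lying right has its axes along the sealer's and its origin at sealer x 0, z 18: lip 6 mm beyond the bed's far edge, lower end 6 mm from the near wall. At sealer y 75 it is in front of the guard; below y -55 it is wholly under it.
- stick: Loose yellow push stick 200 mm long, 0.09 kg, flat on the bench. Origin: centre of its underside; x along it to the black rubber tip, z up. Bar 16 wide, 22 tall. Grip hump in the middle, x -35 to 35, 16 wide (y), up to z 45. Rubber head x 88 to 100, 44 wide, 22 tall; rear cross-piece x -100 to -88, 36 wide.
- stick_tip (a point): Middle of the rubber tip's front face (stick x 100, y 0, z 11 mm).
- reagent: Amber reagent bottle 60 mm wide, 130 mm tall, bystander; origin at the middle of its underside.
- tip_box: Blue tip box with a clear lid, 88 x 128 x 73 mm, bystander; origin under its centre.
- tube_rack: Green tube rack 65 x 110 x 55 mm, bystander; origin under its centre.
- wash_bottle: White wash bottle with red cap, 68 mm wide, 150 mm tall, bystander; origin under its centre.
- beaker: Glass beaker 72 mm wide, 90 mm tall, bystander; origin under its centre.
Things that resemble listed ones, but are neither listed nor needed, are in the scene too. Leave any purple look-alike of the stick alone.

How it is judged:
By the outcome, as a careful person would: the job done as asked, in the order asked, and still so for the second after the job is handed in, with the robot touching nothing.
It also fails if it takes over 64 s, if anything falls off the work surface, if the arm or the gripper's body presses on something with over 40 N, if the wrist force passes 120 N, or if a joint passes its speed limit or range.

ROBOT

A 6-joint arm with a two-finger parallel gripper is mounted at the origin on the work surface. World frame = base frame: x ahead of the robot, y to its left, z up, the work surface at z = 0. Lengths are in m, angles in degrees, forces in N, time in s.
With the tool pointing down it reaches from about 0.3 to 1 m from the base axis. Payload 5.1 kg.
Tool frame: the origin (TCP) lies at the very end of the fingers, on their centre line; the grasp point (between the pads) lies 19 mm behind it; z points along the fingers, y is the line along which they close (so a half turn about z gives the same grasp; the last joint's range is limited). The gripper opens to 95 mm and grips with 3 to 60 N. Pads are 20 mm wide; open, the fingers measure 119 mm over their backs; the gripper's body (75 mm by 180 mm) begins 59 mm behind the grasp point.
Start: joints at [67.345, 7.093, 94.555, -0, 78.352, -4.733], TCP at [0.2, 0.618, 0.215] pointing down, gripper open.
Joint ranges: [-149.61, 149.61], [-58.7, 133.49], [1.44, 155.28], [-77.14, 257.14], [18.33, 153.61], [-166.67, 166.67]. Speed limits (degrees/s): [147.25, 147.25, 180, 180, 180, 180].

INTERFACE

Orientations are given as [roll, pitch, yaw] about the fixed x, y, z axes, in that order (R = Rz(yaw) Ry(pitch) Rx(roll)).
In Python, from cell import sensors, optics, job gives the robot as it stands. The module is installed in compiled form; this text tells all that it offers.
- The arm moves only by the shell command python3 -m handwheel 'ROWS' [OPENING] [FORCE]. ROWS is JSON, a list of rows, each an object with "slide": the shift along the world's x, y, z in m, a list of three; "dr": the turn, a rotation vector about the world's x, y, z in degrees, a list of three. In form: [{"slide": [tx, ty, tz], "dr": [rx, ry, rz]}, ...]. A call has exactly 10 rows; each row is the pose to reach, as a shift and turn from the pose commanded when the call began; what a row does not reach only later rows make up. A row lasts 1/10 s, in which the tool goes at most 50 mm and 8.59 degrees, less where a joint would pass 70% of its speed; a pose out of reach is approached as far as the arm can. A call with a gripper value outside its range is refused whole. OPENING is the opening, from 0 (shut) to 1 (fully open), set as the call begins (- or left out, the last holds). The fingers move at their own pace and stop on an object; FORCE is the grip in N (left out, the last holds). Time passes only in rows, so rows that repeat a pose let the fingers close, or fill a call up. It gives the time, the measured TCP pose, the force, the opening and the grip force at its end, in the units of the state.
- sensors.observe(): the state, without advancing time (a new reading comes with each control period).
- optics.read_camera(name): name is "scene" or "top"; returns a dict with "color" (420x560x3 uint8, blue, green, red), "fx", "fy", "cx", "cy" (pixels), "pose" (4x4, takes a point from camera to world coordinates). Camera axes: x right, y down, z forward; pixel columns grow to the right and rows downward; lengths in m; the calibration is good to about 2 mm. A picture is of the moment at which its call begins. There is no depth.
- job.close_job(): hands the job in; it is judged then, once.
The state is a dict: "time": time; "joints": joint angles; "qd": joint speeds; "joint_efforts": joint torques, N m; "eef_pos": TCP position; "ee_rot": TCP orientation; "ft_force": force on the tool from outside, world axes, zero at the start; "wrist_torque": the same for the moment, N m; "width": finger opening in m; "finger_force": force on a finger pad.
Only numpy, scipy, OpenCV 4.12 (cv2) and the standard library are available. Lean on these libraries where they do the work, as an engineer would, in place of code of your own. Each camera call takes 0.05 s, during which the arm holds its last target. There are 200 camera calls.

## Working session

There is one attempt and no reset: what is moved stays moved. The work goes in short steps, Python scripts to look and compute and a shell command to move; the robot and the scene stay as the last step left them, time stands still between calls to the robot, and variables do not carry over. Pictures are saved under pics/ and viewed, at most 10 in all, crops included, and the job is handed in when it is done.

```bash
mkdir -p pics
python3 - <<'E'
from cell import sensors, optics
import cv2,pickle
d={}
for n in("scene","top"):
    r=optics.read_camera(n);d[n]=r
    cv2.imwrite(f"pics/{n}0.png",cv2.resize(r["color"],(800,600),interpolation=cv2.INTER_CUBIC))
    print(n,r["fx"],r["fy"],r["cx"],r["cy"],r["pose"].round(3).tolist())
pickle.dump(d,open("im0.pkl","wb"))
print(sensors.observe())
E
```

```text
scene 417.4278716283876 417.4278716283876 284.773782685064 215.0626026774182 [[0.738, 0.38, -0.558, 1.223], [0.675, -0.398, 0.622, -0.646], [0.014, -0.835, -0.55, 0.812], [0.0, 0.0, 0.0, 1.0]]
top 390.2543479014484 390.2543479014484 278.29172927765205 207.27719788198695 [[-0.009, -0.998, 0.057, 0.442], [-1.0, 0.008, -0.021, 0.153], [0.02, -0.058, -0.998, 1.25], [0.0, 0.0, 0.0, 1.0]]
{'time': 0.1, 'joints': array([ 6.73463432e+01,  7.12933354e+00,  9.46258656e+01, -9.58231378e-04,
        7.83511018e+01, -4.73340765e+00]), 'qd': array([-0.00531391, -0.03462702, -0.19730876, -0.04298066,  0.05024623,
        0.06084775]), 'joint_efforts': array([ 6.70967365e-04, -4.18878722e+01, -3.61097789e+01,  7.77562056e-02,
        4.61286027e-02, -4.84787404e-05]), 'eef_pos': array([0.19981825, 0.6179189 , 0.21351882]), 'ee_rot': array([-1.79893984e+02, -7.83697020e-03,  1.62079938e+02]), 'ft_force': array([1.16489597, 0.10352334, 0.11898519]), 'wrist_torque': array([ 0.01809736, -0.00330996,  0.03241737]), 'finger_force': 0.0, 'width': 0.09481370932093929}
```

View pics/scene0.png

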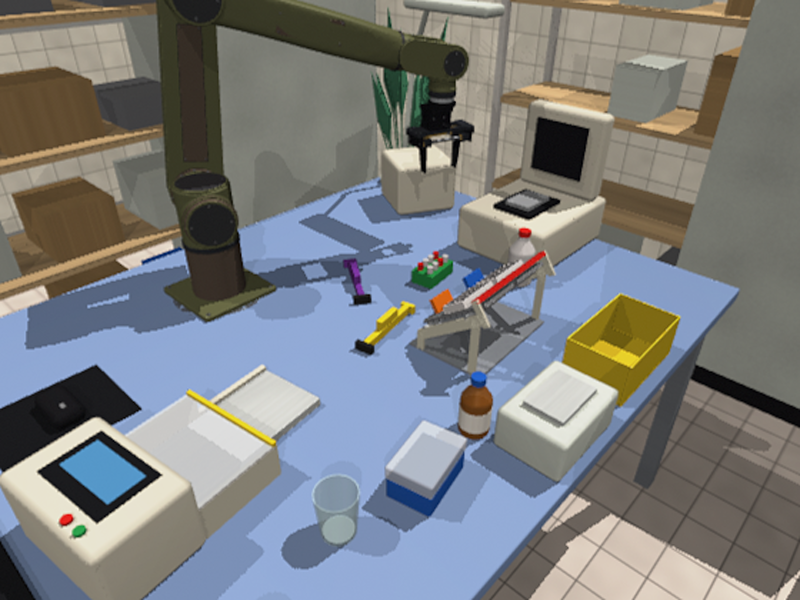

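View pics/top0.png

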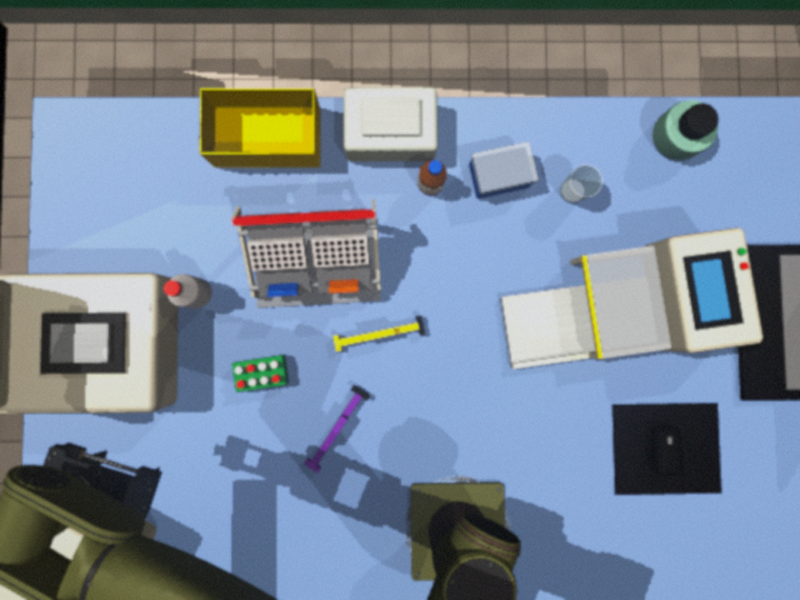

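The scene view shows the orange fin at about (441,298), the stick from (405,310) to (367,345), and the sealer at lower left. The top view shows the orange fin at (343,287), stick tip at (421,326) and rear at (338,342), the red bar from (235,219) to (374,213), the guard strip from (584,257) to (600,356), and the bed corners at (502,297) and (512,367). I'll take enlarged crops for accuracy.

```bash
cat > h.py <<'E'
import numpy as np,cv2
def ray(r,u,v,z):
    P=r["pose"];d=P[:3,:3]@np.array([(u-r["cx"])/r["fx"],(v-r["cy"])/r["fy"],1]);o=P[:3,3]
    return o+d*(z-o[2])/d[2]
def proj(r,p):
    P=r["pose"];c=(np.atleast_2d(p)-P[:3,3])@P[:3,:3]
    return np.c_[c[:,0]/c[:,2]*r["fx"]+r["cx"],c[:,1]/c[:,2]*r["fy"]+r["cy"]]
def crop(r,x0,y0,x1,y1,k,f):
    cv2.imwrite(f,cv2.resize(r["color"][y0:y1,x0:x1],None,fx=k,fy=k,interpolation=cv2.INTER_CUBIC))
E
python3 - <<'E'
import pickle,cv2,numpy as np
from h import *
d=pickle.load(open("im0.pkl","rb"));t=d["top"];s=d["scene"]
a=t["color"][135:260,155:305];b=t["color"][155:265,345:495]
f=lambda i:cv2.resize(i,None,fx=5,fy=5,interpolation=cv2.INTER_CUBIC)
cv2.imwrite("pics/a.png",cv2.resize(t["color"][140:250,155:310],None,fx=5,fy=5,interpolation=cv2.INTER_CUBIC))
cv2.imwrite("pics/b.png",f(b))
for n,r in d.items():
    h=cv2.cvtColor(r["color"],cv2.COLOR_BGR2HSV)
    for c,lo,hi in(("orange",(6,170,120),(16,255,255)),("yellow",(22,150,90),(32,255,255)),("red",(0,190,110),(4,255,255))):
        m=cv2.inRange(h,lo,hi);k,l,st,ce=cv2.connectedComponentsWithStats(m)
        for i in range(1,k):
            if st[i,4]>25:
                q=cv2.minAreaRect(np.argwhere(l==i)[:,::-1].astype(np.float32))
                print(n,c,st[i,4],ce[i].round(1),cv2.boxPoints(q).round(1).tolist())
E
```

```text
scene orange 130 [308.5 210.2] [[300.1000061035156, 210.60000610351562], [312.79998779296875, 202.1999969482422], [318.29998779296875, 210.5], [305.6000061035156, 218.89999389648438]]
scene orange 106 [337.5 278. ] [[332.0, 271.0], [343.0, 271.0], [343.0, 283.0], [332.0, 283.0]]
scene yellow 3573 [435.2 240.5] [[387.70001220703125, 247.39999389648438], [439.3999938964844, 189.89999389648438], [483.29998779296875, 229.39999389648438], [431.5, 286.8999938964844]]
scene yellow 352 [272.2 225.1] [[250.89999389648438, 234.0], [283.6000061035156, 207.39999389648438], [291.0, 216.5], [258.3999938964844, 243.10000610351562]]
scene yellow 282 [162.3 292.7] [[130.10000610351562, 275.3999938964844], [132.39999389648438, 271.70001220703125], [193.39999389648438, 308.79998779296875], [191.10000610351562, 312.5]]
scene red 41 [367.  162.5] [[364.0, 165.0], [364.0, 160.0], [371.0, 160.0], [371.0, 165.0]]
scene red 207 [357.  193.6] [[333.8999938964844, 208.10000610351562], [379.3999938964844, 175.1999969482422], [381.70001220703125, 178.39999389648438], [336.20001220703125, 211.3000030517578]]
scen
[... 160 characters left out ...]
001220703125]]
top orange 161 [240.1 200.1] [[230.0, 196.0], [250.0, 196.0], [250.0, 204.0], [230.0, 204.0]]
top yellow 2795 [184.2  89.3] [[140.0, 62.0], [222.0, 62.0], [222.0, 109.0], [140.0, 109.0]]
top yellow 217 [413.9 214.5] [[406.3999938964844, 179.3000030517578], [409.6000061035156, 178.6999969482422], [421.1000061035156, 249.8000030517578], [417.8999938964844, 250.3000030517578]]
top yellow 275 [261.3 234.5] [[233.60000610351562, 235.1999969482422], [292.5, 225.8000030517578], [294.0, 235.0], [235.0, 244.5]]
top red 272 [212.2 152. ] [[171.8000030517578, 151.60000610351562], [249.8000030517578, 147.3000030517578], [250.10000610351562, 152.39999389648438], [172.0, 156.8000030517578]]
```

View pics/a.png

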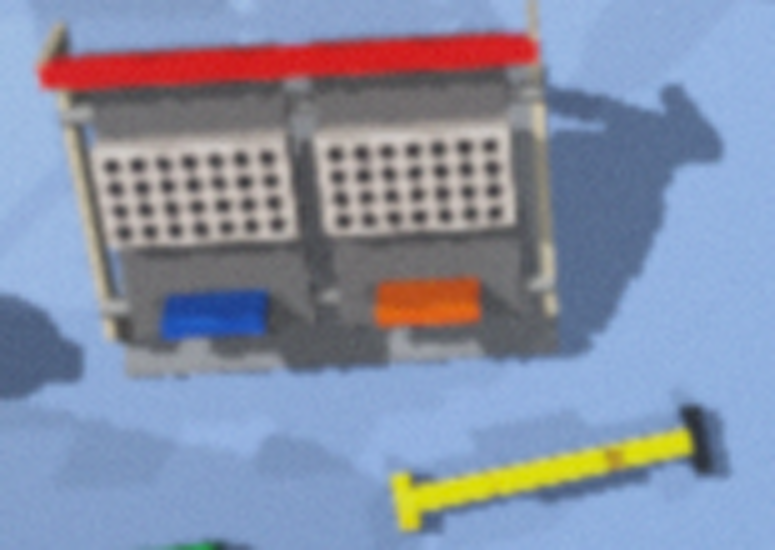

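View pics/b.png

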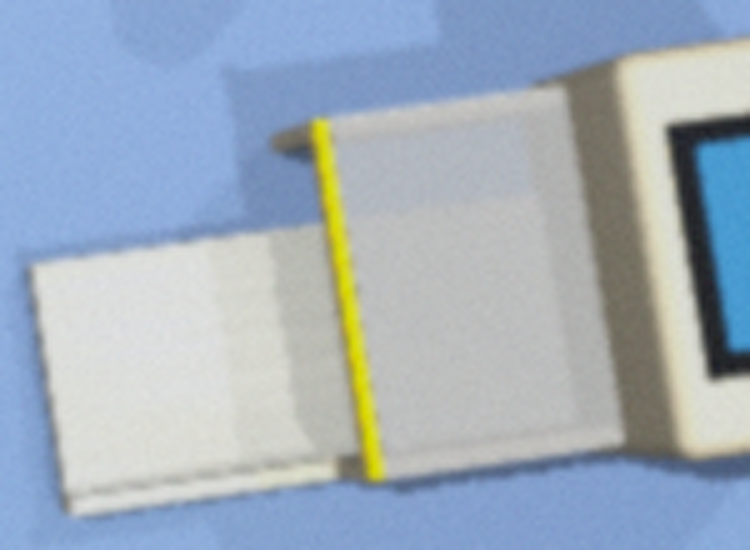

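Crop a (origin (155,140), 5x) shows the orange carrier's block corners at (313,133), (510,128), (516,228), (322,237). The fin's near top edge runs from (378,327) to (480,325). The stick's rear edge runs from (392,478) to (408,530), and its head is around (683..705, 410..470). Crop b (origin (345,155), 5x) shows the bed's far open corner at (35,265), the wall outer corner at (70,515), and the strip from (314,122) to (370,480). Next I'll fit the poses.

```bash
cat > fit.py <<'E'
import pickle,numpy as np
from h import *
from scipy.optimize import least_squares
from scipy.spatial.transform import Rotation as R
d=pickle.load(open("im0.pkl","rb"));t=d["top"]
c=np.cos(np.radians(35));s=np.sin(np.radians(35))
def car(x,y,z): return (15.6+x*c-z*s, -63+y, 111.2+x*s+z*c)
def fit(P,U,o,x0,n):
    P=np.array(P,float)/1000;U=(np.array(U,float)+.5)/5-.5+np.array(o)
    W=lambda q:P@R.from_euler('z',q[2]).as_matrix().T+[q[0],q[1],0]
    r=least_squares(lambda q:(proj(t,W(q))-U).ravel(),x0)
    print(n,r.x[:2].round(4),np.degrees(r.x[2]).round(2),"res",r.fun.round(1)); return r.x
A=(155,140)
rk=fit([car(42,55,26),car(42,-55,26),car(-20,-55,26),car(-20,55,26),car(-74,30,42),car(-74,-30,42),
 np.add(car(42,55,26),(0,126,0)),np.add(car(42,-55,26),(0,126,0)),np.add(car(-20,-55,26),(0,126,0)),np.add(car(-20,55,26),(0,126,0))],
 [(313,133),(510,128),(516,228),(322,237),(378,327),(480,325),(95,143),(287,135),(297,240),(110,248)],A,[.6,.25,0],"rack")
st=fit([(-100,18,22),(-100,-18,22),(-88,18,22),(88,22,22),(88,-22,22),(100,-22,22)],[(392,478),(408,530),(410,474),(680,408),(695,475),(713,470)],A,[.5,.2,-1.5],"stick")
se=fit([(50.5,170,18),(-110,170,26),(-98,170,26),(-98,0,26)],[(35,265),(70,515),(66,492),(340,458)],(345,155),[.5,-.2,0],"sealer")
for u in((314,122),(370,480),(330,122),(384,478)):
    p=ray(t,*((np.array(u)+.5)/5-.5+[345,155]),.08);print("strip in sealer",((R.from_euler('z',se[2]).as_matrix().T)@(p-[se[0],se[1],0])*1000).round(1))
w=lambda q,p:R.from_euler('z',q[2]).as_matrix()@(np.array(p)/1000)+[q[0],q[1],0]
print("fin top",w(rk,car(-68,0,42)).round(4),"scene",proj(d["scene"],w(rk,car(-68,0,42))).round(1),
"stickmid scene",proj(d["scene"],w(st,(0,0,22))).round(1),"strip",proj(d["scene"],[w(se,(-105,0,80)),w(se,(105,0,80))]).round(1).tolist())
np.save("fit.npy",[rk,st,se])
E
python3 fit.py
```

```text
rack [0.5838 0.3073] 1.98 res [ 0.5  1.   0.1  0.4  0.1 -0.2  0.9 -0.5 -0.3 -0.1 -0.3 -0.5 -0.9  0.8
 -0.   0.8  0.4 -0.9 -0.4 -0.9]
stick [0.4296 0.1699] -78.04 res [-0.2 -0.2 -1.   0.7 -0.1 -0.2  0.4 -0.4  0.4 -0.1  0.6  0.1]
sealer [ 0.4827 -0.279 ] 6.94 res [-0.3 -0.7  0.4 -0.2  0.7  0.6 -0.9  0.3]
strip in sealer [110.5   1.9  80. ]
strip in sealer [-108.     0.4   80. ]
strip in sealer [109.3  -7.9  80. ]
strip in sealer [-107.9   -8.2   80. ]
fin top [0.5218 0.2421 0.1066] scene [[307.2 205.7]] stickmid scene [[270.7 225.5]] strip [[134.1, 272.3], [190.7, 307.1]]
```

```bash
cat > plan.py <<'E'
import numpy as np
from scipy.spatial.transform import Rotation as R
from cell import sensors
rk,st,se=np.load("fit.npy")
def T(q): M=np.eye(4);M[:3,:3]=R.from_euler('z',q[2]).as_matrix();M[:2,3]=q[:2];return M
def loc(x,y,z,pitch=0):
    M=np.eye(4);M[:3,:3]=R.from_euler('y',pitch,degrees=True).as_matrix();M[:3,3]=np.array([x,y,z])/1000;return M
G=np.eye(4);G[:3,:3]=R.from_euler('xyz',[180,0,90],degrees=True).as_matrix()  # tool in carrier, closes along x
def grasp(x,y,z): M=G.copy();M[:3,3]=np.array([x,y,z])/1000;return M
def hung(pitch=35):  # carrier turned about ledge rod
    return T(rk)@loc(60,-63,135,-pitch)@loc(-50,0,6)
def go(*targets):
    s=sensors.observe();p=np.array(s["eef_pos"]);r=R.from_euler('xyz',s["ee_rot"],degrees=True)
    print("now t",round(s["time"],2),p.round(4),np.round(s["ee_rot"],1),"w",round(s["width"],4),"F",np.round(s["ft_force"],1),round(s["finger_force"],1))
    for M in targets:
        print("slide",(M[:3,3]-p).round(4).tolist(),"dr",np.degrees((R.from_matrix(M[:3,:3])*r.inv()).as_rotvec()).round(2).tolist(),"at",M[:3,3].round(4))
E
python3 - <<'E'
from plan import *
go(hung()@grasp(-68,0,90),hung()@grasp(-68,0,16))
E
```

```text
now t 0.1 [0.1998 0.6179 0.2135] [-179.9   -0.   162.1] w 0.0948 F [1.2 0.1 0.1] 0.0
slide [0.2945, -0.3768, -0.0676] dr [22.48, -29.81, -67.78] at [0.4943 0.2411 0.146 ]
slide [0.3369, -0.3753, -0.1282] dr [22.48, -29.81, -67.78] at [0.5367 0.2426 0.0853]
```

```bash
python3 -m handwheel '[{"slide":[0.02,-0.03,0.02],"dr":[2,-3,-7]},{"slide":[0.05,-0.065,0.03],"dr":[4,-6,-14]},{"slide":[0.08,-0.1,0.03],"dr":[6,-9,-21]},{"slide":[0.11,-0.14,0.03],"dr":[9,-12,-27]},{"slide":[0.135,-0.175,0.03],"dr":[11,-15,-34]},{"slide":[0.16,-0.21,0.03],"dr":[13,-18,-41]},{"slide":[0.185,-0.25,0.02],"dr":[16,-21,-47.5]},{"slide":[0.21,-0.29,0.01],"dr":[18,-24,-54]},{"slide":[0.235,-0.33,0.0],"dr":[20,-27,-61]},{"slide":[0.26,-0.37,-0.02],"dr":[22.5,-29.8,-67.8]}]' 0.42 60
python3 - <<'E'
from plan import *
go(hung()@grasp(-68,0,80),hung()@grasp(-68,0,16))
E
```

```text
time: 1.1
eef_pos: [0.4606, 0.2482, 0.1963]
ee_rot: [144.6, -0.2, 91.7]
ft_force: [-0.1, 0.9, -0.9]
width: 0.0399
finger_force: 0.0
now t 1.1 [0.4606 0.2482 0.1963] [144.6  -0.2  91.7] w 0.0399 F [-0.1  0.9 -0.9] 0.0
slide [0.0395, -0.0069, -0.0586] dr [-0.22, 0.39, 0.26] at [0.5    0.2413 0.1378]
slide [0.0761, -0.0056, -0.111] dr [-0.22, 0.39, 0.26] at [0.5367 0.2426 0.0853]
```

Advance to the pre-grasp (TCP above the fin top) and look before descending.

```bash
python3 -m handwheel '[{"slide":[0.02,-0.003,-0.03],"dr":[0,0,0]},{"slide":[0.0395,-0.006,-0.058],"dr":[-0.2,0.4,0.3]},{"slide":[0.0395,-0.006,-0.058],"dr":[-0.2,0.4,0.3]},{"slide":[0.0395,-0.006,-0.058],"dr":[-0.2,0.4,0.3]},{"slide":[0.0395,-0.006,-0.058],"dr":[-0.2,0.4,0.3]},{"slide":[0.0395,-0.006,-0.058],"dr":[-0.2,0.4,0.3]},{"slide":[0.0395,-0.006,-0.058],"dr":[-0.2,0.4,0.3]},{"slide":[0.0395,-0.006,-0.058],"dr":[-0.2,0.4,0.3]},{"slide":[0.0395,-0.006,-0.058],"dr":[-0.2,0.4,0.3]},{"slide":[0.0395,-0.006,-0.058],"dr":[-0.2,0.4,0.3]}]'
python3 - <<'E'
from plan import *
from h import *
from cell import optics
go(hung()@grasp(-68,0,16))
s=optics.read_camera("scene");t=optics.read_camera("top")
a=cv2.resize(s["color"][130:250,270:400],None,fx=3,fy=3,interpolation=3)
b=cv2.resize(t["color"][130:250,180:310],None,fx=3,fy=3,interpolation=3)
cv2.imwrite("pics/c.png",np.hstack([a,b]))
E
```

```text
time: 2.1
eef_pos: [0.4989, 0.2435, 0.1373]
ee_rot: [145.3, 0.2, 92.3]
ft_force: [-0.5, -0.0, -0.1]
width: 0.0397
finger_force: 0.0
now t 2.1 [0.4989 0.2435 0.1373] [145.3   0.2  92.3] w 0.0397 F [-0.5 -0.  -0.1] 0.0
slide [0.0378, -0.0009, -0.052] dr [0.17, -0.27, -0.29] at [0.5367 0.2426 0.0853]
```

View pics/c.png

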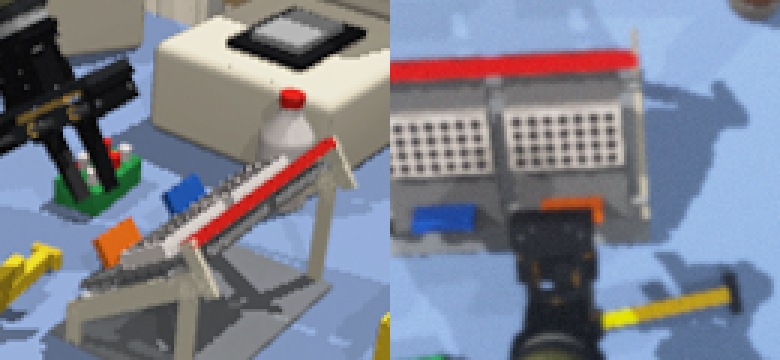

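The fingers (scene crop (70-105,190)) straddle the fin's line above it (fin at (118,243)). In the top crop the gripper lines up with the fin once parallax is allowed for. Next step: descend and close.

```bash
python3 -m handwheel '[{"slide":[0.0075,0,-0.0104],"dr":[0,0,0]},{"slide":[0.015,0,-0.0208],"dr":[0,0,0]},{"slide":[0.0225,-0.001,-0.031],"dr":[0.2,-0.3,-0.3]},{"slide":[0.03,-0.001,-0.0416],"dr":[0.2,-0.3,-0.3]},{"slide":[0.0375,-0.001,-0.052],"dr":[0.2,-0.3,-0.3]},{"slide":[0.0375,-0.001,-0.052],"dr":[0.2,-0.3,-0.3]},{"slide":[0.0375,-0.001,-0.052],"dr":[0.2,-0.3,-0.3]},{"slide":[0.0375,-0.001,-0.052],"dr":[0.2,-0.3,-0.3]},{"slide":[0.0375,-0.001,-0.052],"dr":[0.2,-0.3,-0.3]},{"slide":[0.0375,-0.001,-0.052],"dr":[0.2,-0.3,-0.3]}]'
python3 -m handwheel '[{"slide":[0,0,0],"dr":[0,0,0]},{"slide":[0,0,0],"dr":[0,0,0]},{"slide":[0,0,0],"dr":[0,0,0]},{"slide":[0,0,0],"dr":[0,0,0]},{"slide":[0,0,0],"dr":[0,0,0]},{"slide":[0,0,0],"dr":[0,0,0]},{"slide":[0,0,0],"dr":[0,0,0]},{"slide":[0,0,0],"dr":[0,0,0]},{"slide":[0,0,0],"dr":[0,0,0]},{"slide":[0,0,0],"dr":[0,0,0]}]' 0 60
python3 - <<'E'
from plan import *
go(*[hung(a)@grasp(-68,0,16) for a in (35,28,21,14,7,0)])
E
```

```text
time: 3.2
eef_pos: [0.5366, 0.2426, 0.0859]
ee_rot: [144.9, -0.1, 92.0]
ft_force: [-0.9, 0.2, -0.3]
width: 0.0401
finger_force: 0.0
time: 4.2
eef_pos: [0.5368, 0.2425, 0.0855]
ee_rot: [144.9, -0.0, 92.0]
ft_force: [3.9, -0.4, 0.0]
width: 0.0117
finger_force: 60.0
now t 4.2 [0.5368 0.2425 0.0855] [144.9  -0.   92. ] w 0.0117 F [ 3.9 -0.4  0. ] 60.0
slide [-0.0001, 0.0001, -0.0002] dr [-0.04, 0.06, 0.0] at [0.5367 0.2426 0.0853]
slide [-0.0053, -0.0001, 0.0135] dr [-0.28, 7.05, 0.0] at [0.5315 0.2424 0.099 ]
slide [-0.0088, -0.0002, 0.0277] dr [-0.52, 14.05, 0.01] at [0.528  0.2423 0.1133]
slide [-0.0106, -0.0003, 0.0423] dr [-0.76, 21.05, 0.01] at [0.5262 0.2422 0.1278]
slide [-0.0106, -0.0003, 0.0569] dr [-1.0, 28.04, 0.01] at [0.5262 0.2422 0.1425]
slide [-0.0088, -0.0002, 0.0715] dr [-1.24, 35.04, 0.01] at [0.528  0.2423 0.157 ]
```

```bash
python3 -m handwheel '[{"slide":[-0.0029,0,0.0068],"dr":[-0.1,3.5,0]},{"slide":[-0.0053,0,0.0137],"dr":[-0.3,7,0]},{"slide":[-0.0073,0,0.0208],"dr":[-0.4,10.5,0]},{"slide":[-0.0088,0,0.028],"dr":[-0.5,14,0]},{"slide":[-0.0099,0,0.0352],"dr":[-0.6,17.5,0]},{"slide":[-0.0106,0,0.0425],"dr":[-0.75,21,0]},{"slide":[-0.0109,0,0.0498],"dr":[-0.9,24.5,0]},{"slide":[-0.0106,0,0.0571],"dr":[-1,28,0]},{"slide":[-0.0099,0,0.0644],"dr":[-1.1,31.5,0]},{"slide":[-0.0088,0,0.0717],"dr":[-1.2,35,0]}]'
python3 - <<'E'
from plan import *
from h import *
from cell import optics
go(hung(0)@grasp(-68,0,16))
s=optics.read_camera("scene");t=optics.read_camera("top")
a=cv2.resize(s["color"][130:250,270:400],None,fx=3,fy=3,interpolation=3)
b=cv2.resize(t["color"][130:250,180:310],None,fx=3,fy=3,interpolation=3)
cv2.imwrite("pics/d.png",np.hstack([a,b]))
E
```

```text
time: 5.2
eef_pos: [0.5283, 0.2426, 0.1575]
ee_rot: [-180.0, -0.1, 92.0]
ft_force: [4.0, 0.6, 0.6]
width: 0.0118
finger_force: 60.0
now t 5.2 [0.5283 0.2426 0.1575] [-1.8e+02 -1.0e-01  9.2e+01] w 0.0118 F [4.  0.6 0.6] 60.0
slide [-0.0003, -0.0003, -0.0005] dr [-0.06, -0.03, 0.02] at [0.528  0.2423 0.157 ]
```

View pics/d.png

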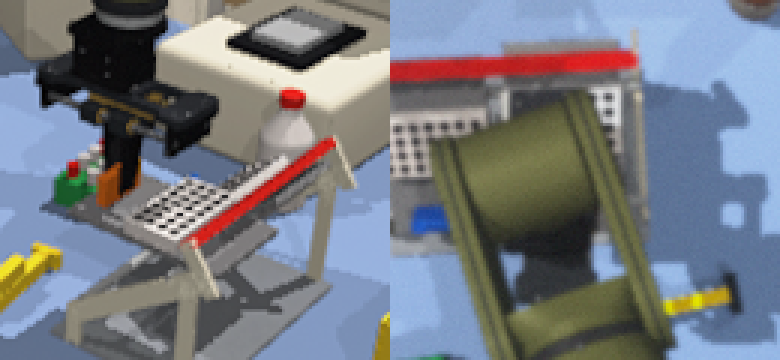

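The carrier is level at crop (80-220,210) with its fin held and its end still under the red bar. Next: raise 16 mm, draw it out, then lift.

```bash
python3 -m handwheel '[{"slide":[0,0,0.004],"dr":[0,0,0]},{"slide":[0,0,0.008],"dr":[0,0,0]},{"slide":[0,0,0.012],"dr":[0,0,0]},{"slide":[0,0,0.016],"dr":[0,0,0]},{"slide":[0,0,0.016],"dr":[0,0,0]},{"slide":[0,0,0.016],"dr":[0,0,0]},{"slide":[0,0,0.016],"dr":[0,0,0]},{"slide":[-0.005,0,0.016],"dr":[0,0,0]},{"slide":[-0.015,-0.0005,0.016],"dr":[0,0,0]},{"slide":[-0.025,-0.001,0.016],"dr":[0,0,0]}]'
python3 -m handwheel '[{"slide":[-0.015,-0.0005,0],"dr":[0,0,0]},{"slide":[-0.03,-0.001,0],"dr":[0,0,0]},{"slide":[-0.045,-0.0015,0],"dr":[0,0,0]},{"slide":[-0.06,-0.002,0],"dr":[0,0,0]},{"slide":[-0.075,-0.0025,0],"dr":[0,0,0]},{"slide":[-0.08,-0.003,0.015],"dr":[0,0,0]},{"slide":[-0.08,-0.003,0.03],"dr":[0,0,0]},{"slide":[-0.08,-0.003,0.045],"dr":[0,0,0]},{"slide":[-0.08,-0.003,0.06],"dr":[0,0,0]},{"slide":[-0.08,-0.003,0.06],"dr":[0,0,0]}]'
python3 - <<'E'
from plan import *
go(T(se)@loc(0,85,80)@grasp(-68,0,16),T(se)@loc(0,85,18)@grasp(-68,0,16))
E
```

```text
time: 6.3
eef_pos: [0.5016, 0.2413, 0.1725]
ee_rot: [-179.9, -0.0, 91.9]
ft_force: [-0.3, -0.9, -2.2]
width: 0.0116
finger_force: 60.0
time: 7.3
eef_pos: [0.4248, 0.2391, 0.237]
ee_rot: [179.6, -0.2, 91.9]
ft_force: [-0.2, 0.4, -1.3]
width: 0.0117
finger_force: 60.0
now t 7.3 [0.4248 0.2391 0.237 ] [179.6  -0.2  91.9] w 0.0117 F [-0.2  0.4 -1.3] 60.0
slide [-0.0199, -0.442, -0.141] dr [-0.18, 0.34, 5.01] at [ 0.4049 -0.2028  0.096 ]
slide [-0.0199, -0.442, -0.203] dr [-0.18, 0.34, 5.01] at [ 0.4049 -0.2028  0.034 ]
```

```bash
python3 -m handwheel '[{"slide":[-0.001,-0.02,0],"dr":[0,0,0.3]},{"slide":[-0.003,-0.06,0],"dr":[0,0,0.8]},{"slide":[-0.005,-0.105,0],"dr":[0,0,1.3]},{"slide":[-0.007,-0.15,0],"dr":[0,0,1.8]},{"slide":[-0.009,-0.195,0],"dr":[0,0,2.3]},{"slide":[-0.011,-0.24,-0.01],"dr":[0,0,2.8]},{"slide":[-0.013,-0.285,-0.03],"dr":[0,0,3.4]},{"slide":[-0.015,-0.33,-0.055],"dr":[0,0,4]},{"slide":[-0.018,-0.375,-0.08],"dr":[0,0,4.5]},{"slide":[-0.02,-0.415,-0.1],"dr":[-0.2,0.3,5]}]'
python3 -m handwheel '[{"slide":[0,-0.015,-0.01],"dr":[0,0,0]},{"slide":[0,-0.022,-0.025],"dr":[0,0,0]},{"slide":[0,-0.026,-0.035],"dr":[0,0,0]},{"slide":[0,-0.027,-0.041],"dr":[0,0,0]},{"slide":[0,-0.027,-0.041],"dr":[0,0,0]},{"slide":[0,-0.027,-0.041],"dr":[0,0,0]},{"slide":[0,-0.027,-0.041],"dr":[0,0,0]},{"slide":[0,-0.027,-0.041],"dr":[0,0,0]},{"slide":[0,-0.027,-0.041],"dr":[0,0,0]},{"slide":[0,-0.027,-0.041],"dr":[0,0,0]}]'
python3 - <<'E'
from plan import *
from h import *
from cell import optics
go(T(se)@loc(0,85,30)@grasp(-68,0,16),T(se)@loc(0,85,18)@grasp(-68,0,16))
s=optics.read_camera("scene");t=optics.read_camera("top")
M=T(se)
k=lambda r,x0,y0,x1,y1:cv2.resize(r["color"][y0:y1,x0:x1],(400,400),interpolation=3)
cv2.imwrite("pics/e.png",np.hstack([k(s,110,220,240,350),k(t,340,140,460,260)]))
E
```

```text
time: 8.3
eef_pos: [0.4018, -0.1787, 0.1316]
ee_rot: [-179.7, 0.2, 96.9]
ft_force: [1.0, 0.1, -2.5]
width: 0.0119
finger_force: 60.0
time: 9.3
eef_pos: [0.4028, -0.2036, 0.0921]
ee_rot: [-179.7, 0.2, 97.0]
ft_force: [-0.6, 0.3, -1.6]
width: 0.0119
finger_force: 60.0
now t 9.3 [ 0.4028 -0.2036  0.0921] [-179.7    0.2   97. ] w 0.0119 F [-0.6  0.3 -1.6] 60.0
slide [0.0021, 0.0007, -0.0461] dr [0.21, -0.28, -0.02] at [ 0.4049 -0.2028  0.046 ]
slide [0.0021, 0.0007, -0.0581] dr [0.21, -0.28, -0.02] at [ 0.4049 -0.2028  0.034 ]
```

View pics/e.png

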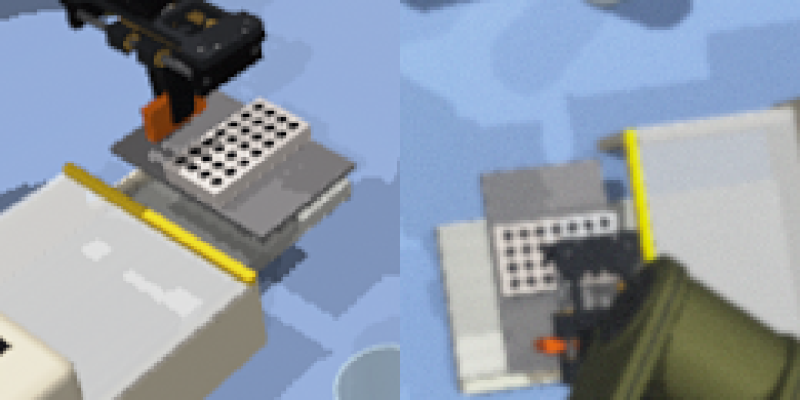

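The carrier hovers over the bed in front of the guard. In the top crop its far corners are at (482,172) and (598,160), and the block's far corners at (490,220) and (617,208). I'll check these numerically.

Run:
```python
from plan import *
from h import *
import pickle
t=pickle.load(open("im0.pkl","rb"))["top"]
s=sensors.observe();M=np.eye(4);M[:3,3]=s["eef_pos"];M[:3,:3]=R.from_euler('xyz',s["ee_rot"],degrees=True).as_matrix()
C=M@np.linalg.inv(grasp(-68,0,16))
P=np.array([(92,55,8),(92,-55,8),(42,55,26),(42,-55,26)])/1000
W=P@C[:3,:3].T+C[:3,3]
U=(np.array([(82,172),(198,160),(90,220),(217,208)])+.5)/(10/3)-.5+[340,140]
print((proj(t,W)-U).round(2))
for u,w in zip(U,W): print((np.linalg.inv(T(se))@np.r_[ray(t,*u,w[2]),1]*1000).round(1)[:3], (np.linalg.inv(T(se))@np.r_[w,1]*1000).round(1)[:3])
```

```text
[[-0.3   0.21]
 [ 0.77 -0.83]
 [ 1.15  1.84]
 [-0.45  0.68]]
[ 90.1 138.5  82.9] [ 89.6 139.5  82.9]
[87.4 32.2 83.3] [89.6 29.5 83.3]
[ 45.6 142.1 101.2] [ 39.7 139.5 101.2]
[ 41.6  27.9 101.5] [ 39.7  29.5 101.5]
```

```bash
python3 -m handwheel '[{"slide":[0.001,0,-0.01],"dr":[0.1,-0.2,0]},{"slide":[0.002,0,-0.02],"dr":[0.2,-0.3,0]},{"slide":[0.002,0,-0.03],"dr":[0.2,-0.3,0]},{"slide":[0.002,0,-0.038],"dr":[0.2,-0.3,0]},{"slide":[0.002,0,-0.044],"dr":[0.2,-0.3,0]},{"slide":[0.002,0,-0.048],"dr":[0.2,-0.3,0]},{"slide":[0.002,0,-0.051],"dr":[0.2,-0.3,0]},{"slide":[0.002,0,-0.053],"dr":[0.2,-0.3,0]},{"slide":[0.002,0,-0.054],"dr":[0.2,-0.3,0]},{"slide":[0.002,0,-0.054],"dr":[0.2,-0.3,0]}]'; python3 -m handwheel '[{"slide":[0,0,-0.0005],"dr":[0,0,0]},{"slide":[0,0,-0.001],"dr":[0,0,0]},{"slide":[0,0,-0.0015],"dr":[0,0,0]},{"slide":[0,0,-0.002],"dr":[0,0,0]},{"slide":[0,0,-0.0025],"dr":[0,0,0]},{"slide":[0,0,-0.003],"dr":[0,0,0]},{"slide":[0,0,-0.003],"dr":[0,0,0]},{"slide":[0,0,-0.003],"dr":[0,0,0]},{"slide":[0,0,-0.003],"dr":[0,0,0]},{"slide":[0,0,-0.003],"dr":[0,0,0]}]'
```

```text
time: 10.4
eef_pos: [0.4048, -0.2037, 0.038]
ee_rot: [180.0, 0.0, 97.0]
ft_force: [0.3, 0.2, -2.0]
width: 0.012
finger_force: 60.0
time: 11.4
eef_pos: [0.4047, -0.2036, 0.0349]
ee_rot: [180.0, -0.0, 96.9]
ft_force: [-0.6, 0.3, -0.8]
width: 0.0113
finger_force: 60.0
```

```bash
python3 -m handwheel '[{"slide":[0,0,-0.0005],"dr":[0,0,0]},{"slide":[0,0,-0.001],"dr":[0,0,0]},{"slide":[0,0,-0.0015],"dr":[0,0,0]},{"slide":[0,0,-0.0015],"dr":[0,0,0]},{"slide":[0,0,-0.0015],"dr":[0,0,0]},{"slide":[0,0,-0.0015],"dr":[0,0,0]},{"slide":[0,0,-0.0015],"dr":[0,0,0]},{"slide":[0,0,-0.0015],"dr":[0,0,0]},{"slide":[0,0,-0.0015],"dr":[0,0,0]},{"slide":[0,0,-0.0015],"dr":[0,0,0]}]'
```

```text
time: 12.4
eef_pos: [0.4053, -0.2041, 0.0345]
ee_rot: [179.9, 0.1, 97.0]
ft_force: [-2.5, 2.0, 5.9]
width: 0.0117
finger_force: 60.0
```

Contact at 6 N. Release, retreat upward, then head for the stick.

```bash
python3 -m handwheel '[{"slide":[0,0,0.001],"dr":[0,0,0]},{"slide":[0,0,0.001],"dr":[0,0,0]},{"slide":[0,0,0.001],"dr":[0,0,0]},{"slide":[0,0,0.001],"dr":[0,0,0]},{"slide":[0,0,0.001],"dr":[0,0,0]},{"slide":[0,0,0.015],"dr":[0,0,0]},{"slide":[0,0,0.035],"dr":[0,0,0]},{"slide":[0,0,0.065],"dr":[0,0,0]},{"slide":[0,0,0.1],"dr":[0,0,0]},{"slide":[0,0,0.12],"dr":[0,0,0]}]' 0.32
python3 - <<'E'
from plan import *
go(T(st)@grasp(0,0,90),T(st)@grasp(0,0,22))
ps=T(st).copy(); ps=ps@np.block([[R.from_euler('z',90,degrees=True).as_matrix(),np.zeros((3,1))],[0,0,0,1]])
go(ps@grasp(0,0,90),ps@grasp(0,0,24))
E
```

```text
time: 13.4
eef_pos: [0.4056, -0.2042, 0.1563]
ee_rot: [179.8, 0.1, 96.9]
ft_force: [1.3, -0.3, 0.4]
width: 0.0301
finger_force: 0.0
now t 13.4 [ 0.4056 -0.2042  0.1563] [1.798e+02 1.000e-01 9.690e+01] w 0.0301 F [ 1.3 -0.3  0.4] 0.0
slide [0.024, 0.3741, -0.0663] dr [0.22, 0.06, -84.99] at [0.4296 0.1699 0.09  ]
slide [0.024, 0.3741, -0.1343] dr [0.22, 0.06, -84.99] at [0.4296 0.1699 0.022 ]
now t 13.4 [ 0.4056 -0.2042  0.1563] [1.798e+02 1.000e-01 9.690e+01] w 0.0301 F [ 1.3 -0.3  0.4] 0.0
slide [0.024, 0.3741, -0.0663] dr [0.1, 0.18, 5.01] at [0.4296 0.1699 0.09  ]
slide [0.024, 0.3741, -0.1323] dr [0.1, 0.18, 5.01] at [0.4296 0.1699 0.024 ]
```

```bash
python3 -m handwheel '[{"slide":[0.001,0.02,0],"dr":[0,0,0.3]},{"slide":[0.004,0.06,0],"dr":[0,0,1]},{"slide":[0.007,0.105,0],"dr":[0,0,1.5]},{"slide":[0.01,0.15,0],"dr":[0,0,2]},{"slide":[0.013,0.195,0],"dr":[0,0,2.5]},{"slide":[0.016,0.24,0],"dr":[0,0,3.2]},{"slide":[0.019,0.285,-0.01],"dr":[0,0,4]},{"slide":[0.022,0.33,-0.03],"dr":[0,0,4.5]},{"slide":[0.024,0.365,-0.05],"dr":[0.1,0.2,5]},{"slide":[0.024,0.374,-0.06],"dr":[0.1,0.2,5]}]'
python3 -m handwheel '[{"slide":[0,0,-0.005],"dr":[0,0,0]},{"slide":[0,0,-0.01],"dr":[0,0,0]},{"slide":[0,0,-0.01],"dr":[0,0,0]},{"slide":[0,0,-0.01],"dr":[0,0,0]},{"slide":[0,0,-0.01],"dr":[0,0,0]},{"slide":[0,0,-0.01],"dr":[0,0,0]},{"slide":[0,0,-0.01],"dr":[0,0,0]},{"slide":[0,0,-0.01],"dr":[0,0,0]},{"slide":[0,0,-0.01],"dr":[0,0,0]},{"slide":[0,0,-0.01],"dr":[0,0,0]}]'
python3 - <<'E'
from plan import *
from h import *
from cell import optics
import pickle
ps=T(st)@np.block([[R.from_euler('z',90,degrees=True).as_matrix(),np.zeros((3,1))],[0,0,0,1]])
go(ps@grasp(0,0,12))
s=optics.read_camera("scene");t=optics.read_camera("top");pickle.dump({"scene":s,"top":t},open("im1.pkl","wb"))
k=lambda r,x0,y0,x1,y1:cv2.resize(r["color"][y0:y1,x0:x1],(400,400),interpolation=3)
cv2.imwrite("pics/f.png",np.hstack([k(t,340,160,440,260),k(s,225,165,325,265)]))
E
```

```text
time: 14.4
eef_pos: [0.4274, 0.1728, 0.0915]
ee_rot: [-179.7, -0.2, 102.2]
ft_force: [0.7, -0.4, -0.8]
width: 0.0305
finger_force: 0.0
time: 15.4
eef_pos: [0.4286, 0.1704, 0.0833]
ee_rot: [-179.8, -0.1, 102.0]
ft_force: [-0.1, 0.1, -0.3]
width: 0.0305
finger_force: 0.0
now t 15.4 [0.4286 0.1704 0.0833] [-1.798e+02 -1.000e-01  1.020e+02] w 0.0305 F [-0.1  0.1 -0.3] 0.0
slide [0.001, -0.0006, -0.0713] dr [-0.1, -0.21, 0.01] at [0.4296 0.1699 0.012 ]
```

View pics/f.png

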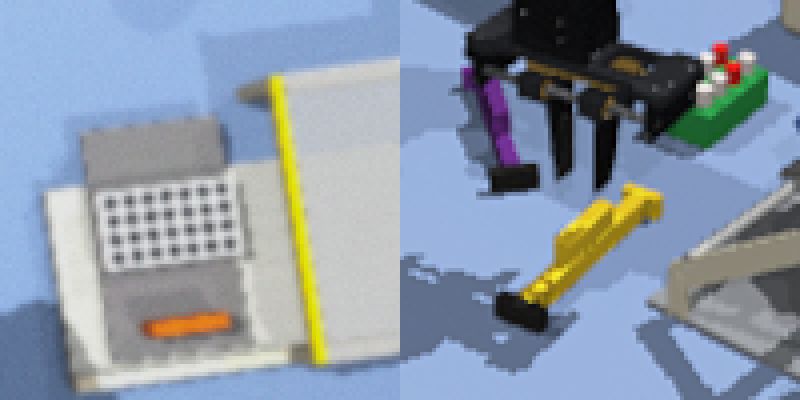

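The carrier lies on the bed: its block corners are at (97,190), (234,182), (244,258), (107,270), its far corners at (83,130) and (222,118), with the fin at (185,325). The gripper straddles the stick's hump at (585,225). I'll fit the carrier pose and grasp the stick.

```bash
cat > cfit.py <<'E'
from plan import *
from h import *
from scipy.optimize import least_squares
def cfit(t,P,U,k,o):
    P=np.array(P,float)/1000;U=(np.array(U)+.5)/k-.5+np.array(o)
    W=lambda q:np.c_[P@R.from_euler('z',q[2]).as_matrix().T+[q[0],q[1],.018],np.ones(len(P))]@T(se).T
    r=least_squares(lambda q:(proj(t,W(q)[:,:3])-U).ravel(),[0,.05,0])
    print("carrier in sealer mm",(r.x[:2]*1000).round(1),"yaw",np.degrees(r.x[2]).round(1),r.fun.round(1))
E
python3 - <<'E'
from cfit import *
import pickle
cfit(pickle.load(open("im1.pkl","rb"))["top"],[(42,55,26),(42,-55,26),(-20,-55,26),(-20,55,26),(92,55,8),(92,-55,8),(-74,30,42),(-74,-30,42)],
[(97,190),(234,182),(244,258),(107,270),(83,130),(222,118),(145,337),(231,330)],4,(340,160))
E
python3 -m handwheel '[{"slide":[0,0,-0.01],"dr":[0,0,0]},{"slide":[0.001,-0.0005,-0.02],"dr":[0,0,0]},{"slide":[0.001,-0.0005,-0.03],"dr":[0,0,0]},{"slide":[0.001,-0.0005,-0.04],"dr":[0,0,0]},{"slide":[0.001,-0.0005,-0.05],"dr":[0,0,0]},{"slide":[0.001,-0.0005,-0.06],"dr":[0,0,0]},{"slide":[0.001,-0.0005,-0.067],"dr":[0,0,0]},{"slide":[0.001,-0.0005,-0.071],"dr":[0,0,0]},{"slide":[0.001,-0.0005,-0.071],"dr":[0,0,0]},{"slide":[0.001,-0.0005,-0.071],"dr":[0,0,0]}]'
python3 -m handwheel '[{"slide":[0,0,0],"dr":[0,0,0]},{"slide":[0,0,0],"dr":[0,0,0]},{"slide":[0,0,0],"dr":[0,0,0]},{"slide":[0,0,0],"dr":[0,0,0]},{"slide":[0,0,0],"dr":[0,0,0]},{"slide":[0,0,0],"dr":[0,0,0]},{"slide":[0,0,0.005],"dr":[0,0,0]},{"slide":[0,0,0.015],"dr":[0,0,0]},{"slide":[0,0,0.03],"dr":[0,0,0]},{"slide":[0,0,0.05],"dr":[0,0,0]}]' 0 60
python3 - <<'E'
from plan import *
q=np.block([[R.from_euler('z',-90,degrees=True).as_matrix(),np.zeros((3,1))],[0,0,0,1]])
# stick tip towards sealer -y, hump y = tip+100
go(*[T(se)@loc(5,y+100,z)@grasp(0,0,12) for y,z in((165,60),(165,21),(-20,21))])
E
```

```text
carrier in sealer mm [-1.2 84.3] yaw -2.4 [-0.2  0.3  0.5 -0.8  0.1  0.  -0.7  0.2  0.4 -0.1 -0.  -0.1  1.   0.3
 -1.1  0.3]
time: 16.5
eef_pos: [0.43, 0.17, 0.0126]
ee_rot: [-179.9, -0.1, 101.9]
ft_force: [-0.6, -0.0, -0.7]
width: 0.0301
finger_force: 0.0
time: 17.5
eef_pos: [0.4286, 0.1696, 0.0623]
ee_rot: [-179.7, -0.1, 101.9]
ft_force: [-0.2, 0.7, -1.0]
width: 0.016
finger_force: 60.0
now t 17.5 [0.4286 0.1696 0.0623] [-1.797e+02 -1.000e-01  1.019e+02] w 0.016 F [-0.2  0.7 -1. ] 60.0
slide [0.0271, -0.1849, 0.0097] dr [-0.08, -0.34, -5.01] at [ 0.4556 -0.0153  0.072 ]
slide [0.0271, -0.1849, -0.0293] dr [-0.08, -0.34, -5.01] at [ 0.4556 -0.0153  0.033 ]
slide [0.0494, -0.3686, -0.0293] dr [-0.08, -0.34, -5.01] at [ 0.478 -0.199  0.033]
```

```bash
python3 -m handwheel '[{"slide":[0.003,-0.02,0.01],"dr":[0,0,-0.5]},{"slide":[0.008,-0.055,0.01],"dr":[0,0,-1.5]},{"slide":[0.013,-0.09,0.01],"dr":[0,0,-2.5]},{"slide":[0.018,-0.125,0.01],"dr":[0,0,-3.5]},{"slide":[0.023,-0.16,0.01],"dr":[0,0,-4.5]},{"slide":[0.027,-0.18,0.005],"dr":[-0.1,-0.3,-5]},{"slide":[0.027,-0.185,-0.005],"dr":[-0.1,-0.3,-5]},{"slide":[0.027,-0.185,-0.015],"dr":[-0.1,-0.3,-5]},{"slide":[0.027,-0.185,-0.024],"dr":[-0.1,-0.3,-5]},{"slide":[0.027,-0.185,-0.028],"dr":[-0.1,-0.3,-5]}]'
python3 - <<'E'
from plan import *
from h import *
from cell import optics
go(*[T(se)@loc(5,y+100,z)@grasp(0,0,12) for y,z in((165,21),(60,21),(-20,21))])
s=optics.read_camera("scene");t=optics.read_camera("top")
k=lambda r,x0,y0,x1,y1:cv2.resize(r["color"][y0:y1,x0:x1],(400,400),interpolation=3)
cv2.imwrite("pics/g.png",np.hstack([k(t,300,160,420,280),k(s,150,200,270,320)]))
E
```

```text
time: 18.5
eef_pos: [0.4553, -0.014, 0.0326]
ee_rot: [-179.9, -0.0, 97.0]
ft_force: [-0.6, 0.4, -1.8]
width: 0.0159
finger_force: 60.0
now t 18.5 [ 0.4553 -0.014   0.0326] [-179.9   -0.    97. ] w 0.0159 F [-0.6  0.4 -1.8] 60.0
slide [0.0004, -0.0013, 0.0004] dr [-0.04, -0.07, -0.09] at [ 0.4556 -0.0153  0.033 ]
slide [0.0131, -0.1056, 0.0004] dr [-0.04, -0.07, -0.09] at [ 0.4683 -0.1196  0.033 ]
slide [0.0227, -0.185, 0.0004] dr [-0.04, -0.07, -0.09] at [ 0.478 -0.199  0.033]
```

View pics/g.png

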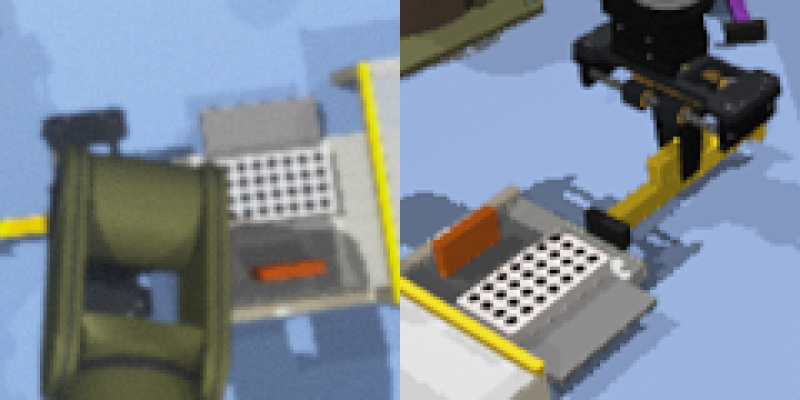

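The head (scene crop (608,228)) faces the block's trailing side and the carrier is straight on the bed. Push.

```bash
python3 -m handwheel '[{"slide":[0.0012,-0.01,0],"dr":[0,0,0]},{"slide":[0.0024,-0.02,0],"dr":[0,0,0]},{"slide":[0.0034,-0.028,0],"dr":[0,0,0]},{"slide":[0.0044,-0.036,0],"dr":[0,0,0]},{"slide":[0.0054,-0.044,0],"dr":[0,0,0]},{"slide":[0.0066,-0.054,0],"dr":[0,0,0]},{"slide":[0.0078,-0.064,0],"dr":[0,0,0]},{"slide":[0.009,-0.074,0],"dr":[0,0,0]},{"slide":[0.0102,-0.084,0],"dr":[0,0,0]},{"slide":[0.0115,-0.094,0],"dr":[0,0,0]}]'
python3 - <<'E'
from plan import *
from h import *
from cell import optics
go(*[T(se)@loc(5,y+100,21)@grasp(0,0,12) for y in(60,-20)])
s=optics.read_camera("scene");t=optics.read_camera("top")
k=lambda r,x0,y0,x1,y1:cv2.resize(r["color"][y0:y1,x0:x1],(400,400),interpolation=3)
cv2.imwrite("pics/i.png",np.hstack([k(t,340,160,460,280),k(s,130,210,250,330)]))
E
```

```text
time: 19.6
eef_pos: [0.4682, -0.11, 0.0343]
ee_rot: [179.9, 0.0, 96.9]
ft_force: [0.3, 1.7, -0.3]
width: 0.0157
finger_force: 60.0
now t 19.6 [ 0.4682 -0.11    0.0343] [179.9   0.   96.9] w 0.0157 F [ 0.3  1.7 -0.3] 60.0
slide [0.0002, -0.0096, -0.0013] dr [-0.0, 0.09, -0.0] at [ 0.4683 -0.1196  0.033 ]
slide [0.0098, -0.089, -0.0013] dr [-0.0, 0.09, -0.0] at [ 0.478 -0.199  0.033]
```

View pics/i.png

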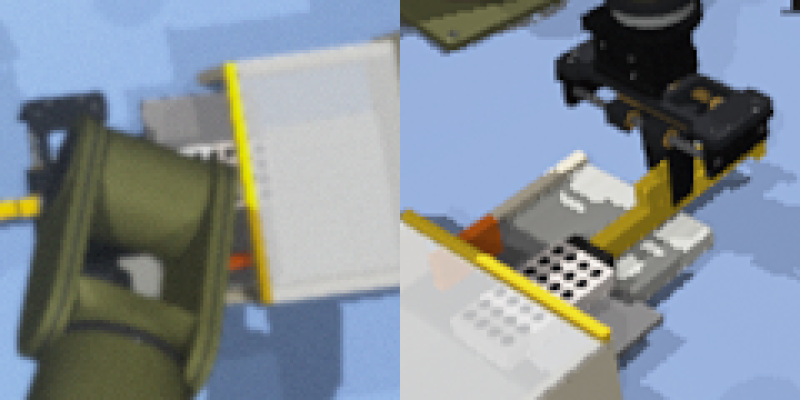

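The carrier is going in straight, with the head flush on the block at (590,245). I'll finish the push.

```bash
python3 -m handwheel '[{"slide":[0.0011,-0.01,-0.0005],"dr":[0,0,0]},{"slide":[0.0022,-0.02,-0.0005],"dr":[0,0,0]},{"slide":[0.0033,-0.03,-0.0005],"dr":[0,0,0]},{"slide":[0.0044,-0.04,-0.0005],"dr":[0,0,0]},{"slide":[0.0055,-0.05,-0.0005],"dr":[0,0,0]},{"slide":[0.0066,-0.06,-0.0005],"dr":[0,0,0]},{"slide":[0.0077,-0.07,-0.0005],"dr":[0,0,0]},{"slide":[0.0087,-0.08,-0.0005],"dr":[0,0,0]},{"slide":[0.0098,-0.087,-0.0005],"dr":[0,0,0]},{"slide":[0.0098,-0.091,-0.0005],"dr":[0,0,0]}]'
python3 -m handwheel '[{"slide":[0,0,0],"dr":[0,0,0]},{"slide":[-0.001,0.008,0],"dr":[0,0,0]},{"slide":[-0.0025,0.02,0],"dr":[0,0,0]},{"slide":[-0.005,0.04,0],"dr":[0,0,0]},{"slide":[-0.008,0.065,0],"dr":[0,0,0]},{"slide":[-0.011,0.09,0],"dr":[0,0,0]},{"slide":[-0.0145,0.12,0],"dr":[0,0,0]},{"slide":[-0.018,0.15,0.005],"dr":[0,0,0]},{"slide":[-0.022,0.18,0.01],"dr":[0,0,0]},{"slide":[-0.025,0.205,0.02],"dr":[0,0,0]}]'
python3 - <<'E'
from plan import *
ps=T(st)@np.block([[R.from_euler('z',90,degrees=True).as_matrix(),np.zeros((3,1))],[0,0,0,1]])
go(ps@grasp(0,0,40),ps@grasp(0,0,12.5))
from h import *
from cell import optics
t=optics.read_camera("top");h=cv2.cvtColor(t["color"],cv2.COLOR_BGR2HSV)
# through the clear guard: orange-ish hue and dark wells
m=cv2.inRange(h,(4,28,80),(19,255,255));m[:150]=0;m[265:]=0;m[:,:405]=0;m[:,480:]=0
k,l,s,c=cv2.connectedComponentsWithStats(m)
for i in range(1,k):
    if s[i,4]>15:
        p=ray(t,*c[i],.055);print(s[i],c[i].round(1),(np.linalg.inv(T(se))@np.r_[p,1]*1000).round(1)[:3])
print("expect fin px",proj(t,(T(se)@loc(0,-77,18)@np.r_[-.068,0,.042,1])[:3]).round(1))
E
```

```text
time: 20.7
eef_pos: [0.4782, -0.2009, 0.034]
ee_rot: [179.9, 0.0, 96.9]
ft_force: [0.8, 1.4, -1.5]
width: 0.0155
finger_force: 60.0
time: 21.7
eef_pos: [0.4511, 0.0074, 0.0532]
ee_rot: [-180.0, -0.0, 97.0]
ft_force: [-0.1, 0.5, -0.5]
width: 0.0156
finger_force: 60.0
now t 21.7 [0.4511 0.0074 0.0532] [-180.   -0.   97.] w 0.0156 F [-0.1  0.5 -0.5] 60.0
slide [-0.0215, 0.1625, -0.0132] dr [-0.03, -0.01, 4.93] at [0.4296 0.1699 0.04  ]
slide [-0.0215, 0.1625, -0.0407] dr [-0.03, -0.01, 4.93] at [0.4296 0.1699 0.0125]
[429 232  19   6  63] [438.6 234.4] [-69.5 -77.8  55. ]
expect fin px [[438.9 234. ]]
```

The fin shows through the guard at sealer (-69.5, -77.8), so the carrier is fully under. Now lay the stick back where it was.

```bash
python3 -m handwheel '[{"slide":[-0.003,0.02,0],"dr":[0,0,0.5]},{"slide":[-0.008,0.06,0],"dr":[0,0,1.5]},{"slide":[-0.013,0.1,0],"dr":[0,0,3]},{"slide":[-0.018,0.14,0],"dr":[0,0,4.5]},{"slide":[-0.0215,0.16,-0.005],"dr":[0,0,5]},{"slide":[-0.0215,0.1625,-0.015],"dr":[0,0,5]},{"slide":[-0.0215,0.1625,-0.025],"dr":[0,0,5]},{"slide":[-0.0215,0.1625,-0.032],"dr":[0,0,5]},{"slide":[-0.0215,0.1625,-0.037],"dr":[0,0,5]},{"slide":[-0.0215,0.1625,-0.04],"dr":[0,0,5]}]'
python3 -m handwheel '[{"slide":[0,0,-0.0005],"dr":[0,0,0]},{"slide":[0,0,-0.0005],"dr":[0,0,0]},{"slide":[0,0,-0.0005],"dr":[0,0,0]},{"slide":[0,0,-0.0005],"dr":[0,0,0]},{"slide":[0,0,-0.0005],"dr":[0,0,0]},{"slide":[0,0,-0.0005],"dr":[0,0,0]},{"slide":[0,0,-0.0005],"dr":[0,0,0]},{"slide":[0,0,-0.0005],"dr":[0,0,0]},{"slide":[0,0,-0.0005],"dr":[0,0,0]},{"slide":[0,0,-0.0005],"dr":[0,0,0]}]'
```

```text
time: 22.75
eef_pos: [0.4312, 0.1665, 0.013]
ee_rot: [180.0, 0.0, 101.9]
ft_force: [0.6, -0.6, 0.3]
width: 0.0158
finger_force: 60.0
time: 23.75
eef_pos: [0.4314, 0.1674, 0.0133]
ee_rot: [179.9, 0.0, 102.0]
ft_force: [0.2, 0.1, -0.3]
width: 0.0159
finger_force: 60.0
```

```bash
python3 -m handwheel '[{"slide":[0,0,-0.0005],"dr":[0,0,0]},{"slide":[0,0,-0.001],"dr":[0,0,0]},{"slide":[0,0,-0.001],"dr":[0,0,0]},{"slide":[0,0,-0.001],"dr":[0,0,0]},{"slide":[0,0,-0.001],"dr":[0,0,0]},{"slide":[0,0,-0.001],"dr":[0,0,0]},{"slide":[0,0,-0.001],"dr":[0,0,0]},{"slide":[0,0,-0.001],"dr":[0,0,0]},{"slide":[0,0,-0.001],"dr":[0,0,0]},{"slide":[0,0,-0.001],"dr":[0,0,0]}]'
python3 -m handwheel '[{"slide":[0,0,0],"dr":[0,0,0]},{"slide":[0,0,0],"dr":[0,0,0]},{"slide":[0,0,0],"dr":[0,0,0]},{"slide":[0,0,0],"dr":[0,0,0]},{"slide":[0,0,0],"dr":[0,0,0]},{"slide":[0,0,0.015],"dr":[0,0,0]},{"slide":[0,0,0.04],"dr":[0,0,0]},{"slide":[0,0,0.08],"dr":[0,0,0]},{"slide":[0,0,0.12],"dr":[0,0,0]},{"slide":[0,0,0.15],"dr":[0,0,0]}]' 0.32
python3 -m handwheel '[{"slide":[-0.02,0.01,0.04],"dr":[0,0,0]},{"slide":[-0.04,0.02,0.08],"dr":[0,0,0]},{"slide":[-0.06,0.03,0.1],"dr":[0,0,0]},{"slide":[-0.08,0.04,0.1],"dr":[0,0,0]},{"slide":[-0.08,0.04,0.1],"dr":[0,0,0]},{"slide":[-0.08,0.04,0.1],"dr":[0,0,0]},{"slide":[-0.08,0.04,0.1],"dr":[0,0,0]},{"slide":[-0.08,0.04,0.1],"dr":[0,0,0]},{"slide":[-0.08,0.04,0.1],"dr":[0,0,0]},{"slide":[-0.08,0.04,0.1],"dr":[0,0,0]}]'
python3 - <<'E'
import pickle
from h import *
from plan import *
from cell import optics
d=pickle.load(open("im0.pkl","rb"))
def blobs(r,lo,hi,a=40):
    h=cv2.cvtColor(r["color"],cv2.COLOR_BGR2HSV);k,l,s,c=cv2.connectedComponentsWithStats(cv2.inRange(h,lo,hi))
    return [(int(s[i,4]),c[i].round(1).tolist()) for i in range(1,k) if s[i,4]>a]
for n in d:
    r=optics.read_camera(n)
    for nm,lo,hi in(("yellow",(22,150,90),(32,255,255)),("blue",(108,190,90),(122,255,255)),("orangeguard",(4,60,80),(19,255,255))):
        print(n,nm,blobs(d[n],lo,hi),"->",blobs(r,lo,hi))
    df=cv2.absdiff(r["color"],d[n]["color"]).max(2); print(n,"diff area",(df>60).sum())
E
```

```text
time: 24.75
eef_pos: [0.4317, 0.1675, 0.0128]
ee_rot: [179.9, 0.0, 102.0]
ft_force: [-1.4, -1.1, 6.3]
width: 0.0158
finger_force: 60.0
time: 25.75
eef_pos: [0.4321, 0.1676, 0.165]
ee_rot: [179.7, 0.0, 101.9]
ft_force: [1.2, 0.2, -0.0]
width: 0.0302
finger_force: 0.0
time: 26.75
eef_pos: [0.3517, 0.2072, 0.262]
ee_rot: [179.9, 0.0, 101.9]
ft_force: [-0.2, 0.2, 0.3]
width: 0.0305
finger_force: 0.0
scene yellow [(3573, [435.2, 240.5]), (352, [272.2, 225.1]), (282, [162.3, 292.7])] -> [(3571, [435.2, 240.5]), (350, [272.3, 225.3]), (282, [162.3, 292.7])]
scene blue [(95, [330.8, 194.4]), (84, [334.6, 265.1]), (507, [294.9, 345.3])] -> [(106, [330.7, 195.1]), (85, [334.6, 265.2]), (507, [294.9, 345.3])]
scene orangeguard [(1143, [52.2, 9.3]), (1484, [464.9, 7.1]), (1963, [484.6, 76.7]), (4971, [38.4, 83.6]), (999, [391.0, 67.0]), (148, [354.2, 124.9]), (5995, [51.9, 165.5]), (1942, [451.4, 149.0]), (150, [308.5, 210.4]), (371, [333.4, 280.4])] -> [(471, [23.7, 12.1]), (1481, [465.0, 7.1]), (1971, [484.6, 76.6]), (5063, [39.7, 83.7]), (995, [390.8, 67.0]), (149, [354.2, 124.9]), (5937, [50.9, 165.7]), (1948, [451.4, 148.9]), (376, [333.3, 280.4])]
scene diff area 19026
top yellow [(2795, [184.2, 89.3]), (217, [413.9, 214.5]), (275, [261.3, 234.5])] -> [(3131, [185.1, 90.7]), (216, [413.9, 214.7]), (176, [273.4, 231.6])]
top blue [(48, [304.4, 116.5]), (116, [197.3, 202.6])] -> [(49, [304.2, 116.7]), (124, [197.5, 202.3])]
top orangeguard [(176, [301.2, 123.7]), (222, [240.1, 200.0])] -> [(175, [301.2, 123.8])]
top diff area 26886
```

Everything checks out: the stick is flat at its old spot, the blue carrier is unmoved, the gripper is clear. Hand in.

```bash
python3 -c "
from cell import job
print(job.close_job())"
```

```text
the job is handed in; nothing more can be done
None
```

The job is handed in at about 27 s on the robot's clock: the orange-finned carrier is fully under the guard (about 23 mm past its front edge), the stick is flat on the bench within about 3 mm of where it started, and in the final images the blue-finned carrier and the other bench items I compared by colour had not moved.

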